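# Build the seed-sieve tower on the shaker

### The job

Build the sieve tower on the little round shaker, one piece after another: first the solid-bottomed pan into the shaker's seat, then the fine-mesh sieve on the pan, then the coarse-mesh sieve, and last the lid with the knob. Each piece must sit level and fully home in the one below; let go of everything, and leave the amber seed jar and the steel scoop where they are.

Things in the scene. Friction and masses are not known exactly. Their poses are not given: they have to be found in the camera images.
- pan: Receiving pan: open steel cup with a plain solid steel floor, 48 mm high in all (foot 10 mm, wall 38 mm). Tapered foot 10 mm high, 38 mm across below, 49 mm above, then a flat shoulder out to 60 mm. Origin: centre of the foot's underside, z up; round, any yaw alike. Upright wall 60 mm outside, 54 mm inside; grip across the outside. Inner floor 13 mm above the origin. About 0.12 kg.
- fine_sieve: Fine sieve, the lowest cup: steel cup, 40 mm high in all (foot 10 mm, wall 30 mm), with a close wire mesh (4 mm pitch) as its floor. Tapered foot 10 mm high, 38 mm across below, 49 mm above, then a flat shoulder out to 60 mm. Origin: centre of the foot's underside, z up; round, any yaw alike. Upright wall 60 mm outside, 54 mm inside; grip across the outside. Mesh 15 mm above the origin. About 0.10 kg.
- coarse_sieve: Coarse sieve, the tallest cup: steel cup, 58 mm high in all (foot 10 mm, wall 48 mm), with a wide open wire mesh (12 mm pitch, a few thick wires over a dark ground) as its floor. Tapered foot 10 mm high, 38 mm across below, 49 mm above, then a flat shoulder out to 60 mm. Origin: centre of the foot's underside, z up; round, any yaw alike. Upright wall 60 mm outside, 54 mm inside; grip across the outside. Mesh 15 mm above the origin. About 0.13 kg.
- lid: Steel lid, 60 mm across, with an upright black knob in the middle. Tapered foot 10 mm high, 38 mm across below, 49 mm above, then a flat shoulder out to 60 mm. Origin: centre of the foot's underside, z up; round, any yaw alike. The plate is 4 mm thick (10 to 14 mm above the origin); the knob is a cylinder 18 mm across, from 14 to 44 mm above the origin: grip it by the knob. About 0.09 kg.
- shaker_seat (a point): Centre of the open top of the seat ring (54 mm above the table) on the fixed, rigid shaker; z up. Shaker: white drum 116 mm across, 34 mm high, grey disc on it (100 mm, top at 40 mm), then the aluminium seat ring, 60 mm outside, 54 mm inside, 14 mm high. A foot goes 10 mm down into the ring, or into a cup's rim, until its shoulder rests on the rim; 2.5 mm play all round.
- tube_rack: Bystander, fixed: steel wire rack 68 x 144 mm with ten white-capped tubes, 114 mm high. Origin at the centre of its underside, long side along its y axis.
- seed_jar: Bystander, loose: closed amber jar, 56 mm across, 85 mm high. Origin at the centre of its underside.
- scoop: Bystander, loose: steel spoon-shaped scoop, 180 mm long, lying on the table along its x axis, handle to -x. Origin on its underside near the middle.
Not all that is in view belongs to the job. What is shaped like the lid but red is not meant.

How it is judged:
On the way, in this order (a step that is already met when the one before it is completed fails the run):
1. the pan sits in the shaker's seat (horizontal distance between pan and shaker_seat below 0.007 m and z of pan in the frame of shaker_seat between -0.013 and -0.007 m and angle between pan's own z axis and vertical below 0.08 rad), for 0.2 s.
2. the fine sieve sits on the pan (horizontal distance between fine_sieve and pan below 0.007 m and z of fine_sieve in the frame of pan between 0.035 and 0.041 m and angle between fine_sieve's own z axis and vertical below 0.08 rad), for 0.2 s.
3. the coarse sieve sits on the fine sieve (horizontal distance between coarse_sieve and fine_sieve below 0.007 m and z of coarse_sieve in the frame of fine_sieve between 0.027 and 0.033 m and angle between coarse_sieve's own z axis and vertical below 0.08 rad), for 0.2 s.
4. the lid sits on the coarse sieve (horizontal distance between lid and coarse_sieve below 0.007 m and z of lid in the frame of coarse_sieve between 0.045 and 0.051 m and angle between lid's own z axis and vertical below 0.08 rad), for 0.2 s.
At the end, for the whole second after the job is handed in: From bottom to top the pan sits in the shaker's seat, the fine sieve on the pan, the coarse sieve on the fine sieve and the lid on the coarse sieve: each within 7 mm of the axis of the one below, its foot fully in (height within 3 mm), upright within 0.08 rad, and at rest (under 0.02 m/s) (all of step 1 and all of step 2 and all of step 3 and all of step 4 and linear speed of each of pan, fine_sieve, coarse_sieve, lid below 0.02 m/s); the robot touches nothing.
It fails at once if the seed jar is moved more than 30 mm or knocked over (distance of seed_jar from where it was at the start of the episode above 0.03 m or angle between seed_jar's own z axis and vertical above 0.5 rad).
It fails at once if the scoop is moved more than 40 mm (distance of scoop from where it was at the start of the episode above 0.04 m).
It also fails if it takes over 101 s, if anything falls off the work surface, if the arm or the gripper's body presses on something with over 40 N, if the wrist force passes 120 N, or if a joint passes its speed limit or range.

### The arm

A 7-joint arm with a two-finger parallel gripper is mounted at the origin on the work surface. World frame = base frame: x ahead of the robot, y to its left, z up, the work surface at z = 0. Lengths are in m, angles in rad, forces in N, time in s.
With the tool pointing down it reaches from about 0.425 to 0.875 m from the base axis. Payload 4.7 kg.
Tool frame: the origin (TCP) lies on the front face of the gripper's body, between the roots of the fingers; the fingertips stand bot.tips_ahead ahead of it and the grasp point (between the pads) lies 51 mm ahead of it (bot.tips_ahead is the distance from the TCP to the fingertips, in m); z points along the fingers, y is the direction in which the jaws open and shut (so a half turn about z gives the same grasp; the last joint's range is limited). The gripper opens to 87 mm and grips with 3 to 60 N. Pads are 19 mm wide; open, the fingers measure 117 mm over their backs; the gripper's body (75 mm by 190 mm) begins 51 mm behind the grasp point.
Start: joints at [1.289, 0.321, -0.07, 1.45, 0.023, 1.371, -0.057], TCP at [0.189, -0.622, 0.292] pointing down, gripper open.
Joint ranges: [-2.86, 2.86], [-0.3, 2.09], [-1.38, 1.24], [0.06, 2.45], [-1.56, 4.7], [0.09, 2.05], [-2.69, 2.69]. Speed limits (rad/s): [2.57, 2.57, 3.14, 3.14, 3.14, 3.14, 3.14].

### API

Orientations are given as [roll, pitch, yaw] about the fixed x, y, z axes, in that order (R = Rz(yaw) Ry(pitch) Rx(roll)).
In Python, from plant import status, eyes, bot gives the robot as it stands.
- The arm moves only by the tool servo_tool, never from a script. Its argument "increments" is a list of rows, each a list of 3 entries, a list of its own where there are three numbers: the opening, from -1 (shut) to 1 (fully open), so that 0 is half open, then the shift along the tool's x, y, z in cm, then the turn about the tool's z in rad. In form: [[fingers, [x, y, z], yaw], ...]. A call has 1 to 20 rows; each row shifts and turns the pose as measured when the row begins, along the tool's axes as they then stand; what a row does not reach is not made up. A row lasts 1/10 s, in which the tool goes at most 50 mm and 8.59 degrees, less where a joint would pass 70% of its speed; a pose out of reach is approached as far as the arm can. A call is refused whole if a number of a shift passes 5 or a number of a turn 0.15, either way. A call with a gripper value outside its range is refused whole. The fingers move at their own pace and stop on an object; the grip force is fixed at half the most. Time passes only in rows, so rows that do not move let the fingers close. It gives the time, the measured TCP pose, the force and the opening at its end, in the units of the state.
- status.observe(): the state, without advancing time (a new reading comes with each control period).
- eyes.read_camera(name): name is "scene" or "top" or "wrist"; returns a dict with "color" (400x640x3 uint8, red, green, blue), "fx", "fy", "cx", "cy" (pixels), "k1" (the pictures are not rectified: a ray, as slopes to the right and down, at radius r is drawn at 1 + k1 r^2 times it, then the intrinsics apply), "world_to_cam" (4x4, takes a point from world to camera coordinates); the wrist camera has in their place "mount" (4x4, takes a point from camera to tool coordinates, whose origin is the TCP and whose axes are the flange's). Camera axes: x right, y down, z forward; pixel columns grow to the right and rows downward; lengths in m; the calibration is good to about 2 mm. A picture is of the moment at which its call begins: read the wrist's pose just before it. There is no depth.
- bot.finish_job(): hands the job in, once; it reports no verdict.
The state is a dict: "t": time; "joint_positions": joint angles; "joint_velocities": joint speeds; "tau": joint torques, N m; "eef_pos": TCP position; "tool_rot": TCP orientation; "ft_force": force on the tool from outside, world axes, zero at the start; "torque": the same for the moment, N m; "grip_width": finger opening in m.
Only numpy, scipy, OpenCV 4.12 (cv2) and the standard library are available. Lean on these libraries where they do the work, as an engineer would, in place of code of your own. Each camera call takes 0.05 s, during which the arm holds its last target.

## Working session

There is one attempt and no reset: what is moved stays moved. The work goes in short steps, Python scripts to look and compute and a tool call to move; the robot and the scene stay as the last step left them, time stands still between calls to the robot, and variables do not carry over. Pictures are saved under pics/ and viewed, and the job is handed in when it is done.

Besides the shell and the picture viewer there is one more tool, called after ">>>" as name(argument=value, ...) on one line, values as JSON. servo_tool: Moves the arm, as the interface text tells. Its arguments: {"type":"object","properties":{"increments":{"type":"array","items":{"type":"array"}}},"required":["increments"]}

```bash
mkdir -p pics; ls
python3 - <<'E'
from plant import status, eyes, bot
import cv2
s=status.observe()
print({k:s[k] for k in ('t','eef_pos','tool_rot','grip_width','ft_force')},bot.tips_ahead)
for n in ('scene','top','wrist'):
    d=eyes.read_camera(n); cv2.imwrite(f'pics/{n}0.png',d['color'][:,:,::-1])
    print(n,{k:(v.tolist() if hasattr(v,'tolist') else v) for k,v in d.items() if k!='color'})
E
```

```text
pics
{'t': 0.0, 'eef_pos': array([ 0.18932097, -0.62138272,  0.29117689]), 'tool_rot': array([-3.13968254e+00,  9.27818784e-05,  2.95839262e-01]), 'grip_width': 0.08690865439366667, 'ft_force': array([-0.05029296,  0.09463813, -0.3674804 ])} 0.0697
scene {'fx': 382.9714326770649, 'fy': 382.9714326770649, 'cx': 324.6207095299431, 'cy': 200.58620385148836, 'k1': 0.0022288540761462965, 'world_to_cam': [[-0.5473640875601338, 0.8366871328011789, -0.018633235210367756, 0.30726934759642915], [0.573278169030707, 0.3586342863916907, -0.7367045469773639, -0.3507514127264574], [-0.6097086981192432, -0.4139276391221844, -0.6759579964823795, 1.379627694673658], [0.0, 0.0, 0.0, 1.0]]}
top {'fx': 514.7574576409789, 'fy': 514.7574576409789, 'cx': 316.76672337504533, 'cy': 198.83718015690638, 'k1': -0.06874263355060369, 'world_to_cam': [[0.007184928004108656, -0.9998931436214423, 0.012730991650516691, 0.05174512285300504], [-0.9857490685903219, -0.009221938929431593, -0.16796943059883082, 0.6183494744184272], [0.1680688864212807, -0.011342714895984223, -0.9857099939819516, 1.2844615927339078], [0.0, 0.0, 0.0, 1.0]]}
wrist {'fx': 325.64937979839266, 'fy': 325.64937979839266, 'cx': 318.7544829411023, 'cy': 198.95196969074743, 'k1': -0.009660240667839706, 'mount': [[0.0003607855286585097, -0.9704080638298216, -0.24147061827033148, 0.06592233122536628], [0.9999999348973211, 0.00034859826914947624, 9.319118786314347e-05, -0.0005276154085248619], [-6.25724060073357e-06, -0.24147063617197975, 0.9704081264228694, -0.09254028275536713], [0.0, 0.0, 0.0, 1.0]]}
```

View pics/scene0.png

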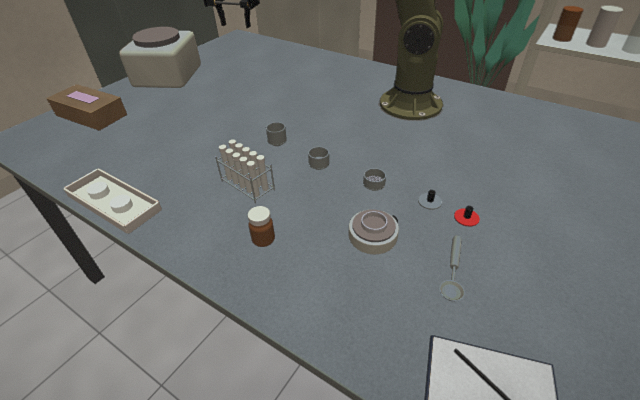

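View pics/top0.png

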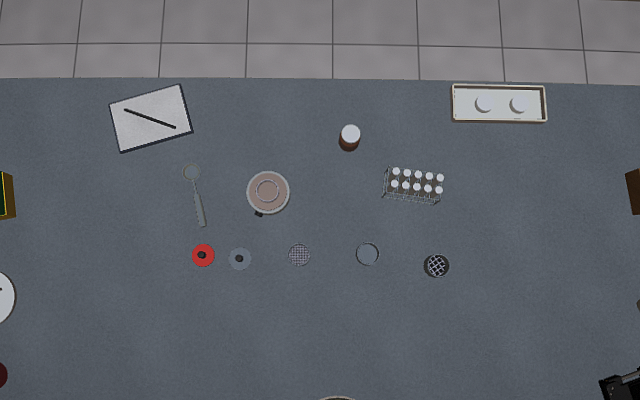

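```bash
cat > h.py <<'E'
import numpy as np, cv2
from plant import status, eyes, bot
from scipy.spatial.transform import Rotation as R
def cam(n):
    s=status.observe(); d=eyes.read_camera(n)
    if n=='wrist':
        T=np.eye(4);T[:3,:3]=R.from_euler('xyz',s['tool_rot']).as_matrix();T[:3,3]=s['eef_pos']
        d['c2w']=T@d['mount']
    else: d['c2w']=np.linalg.inv(d['world_to_cam'])
    return s,d
def ray(d,uv,z):
    uv=np.atleast_2d(np.asarray(uv,float))
    p=np.stack([(uv[:,0]-d['cx'])/d['fx'],(uv[:,1]-d['cy'])/d['fy']],1)
    q=p.copy()
    for _ in range(8): q=p/(1+d['k1']*(q**2).sum(1,keepdims=True))
    v=np.c_[q,np.ones(len(q))]@d['c2w'][:3,:3].T; o=d['c2w'][:3,3]
    return o+v*((z-o[2])/v[:,2])[:,None]
def proj(d,P):
    P=np.atleast_2d(P); c=(P-d['c2w'][:3,3])@d['c2w'][:3,:3]
    q=c[:,:2]/c[:,2:]; q=q*(1+d['k1']*(q**2).sum(1,keepdims=True))
    return q*[d['fx'],d['fy']]+[d['cx'],d['cy']]
def circ(d,uv,z):
    P=ray(d,uv,z)[:,:2]; A=np.c_[2*P,np.ones(len(P))]; x=np.linalg.lstsq(A,(P**2).sum(1),rcond=None)[0]
    return x[:2],np.sqrt(x[2]+x[:2]@x[:2])
def save(n,img,box=None,k=1):
    if box: u0,v0,u1,v1=box; img=img[v0:v1,u0:u1]
    cv2.imwrite(f'pics/{n}.png',cv2.resize(img[:,:,::-1],None,fx=k,fy=k,interpolation=cv2.INTER_CUBIC))
E
python3 - <<'E'
from h import *
s,d=cam('top'); save('t1',d['color'],(180,150,460,290),2.8)
for n,uv,z in (('fine',(300,255),.04),('pan',(367,254),.048),('coarse',(436,265),.058),('lidknob',(239,257.5),.044),('ring',(267,190),.054),('jar',(350,131),.085)): print(n,ray(d,uv,z))
E
```

```text
fine [[0.47294033 0.09880735 0.04      ]]
pan [[ 0.47629995 -0.07303736  0.048     ]]
coarse [[ 0.44866843 -0.24819555  0.058     ]]
lidknob [[0.46484843 0.25502865 0.044     ]]
ring [[0.63963789 0.18635869 0.054     ]]
jar [[ 0.79167861 -0.02774312  0.085     ]]
```

View pics/t1.png

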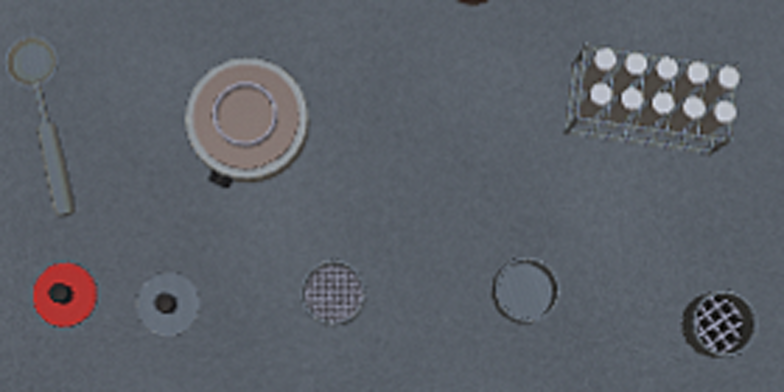

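>>> servo_tool(increments=[[1, [0, 0, 0], 0.15], [1, [0, 0, 0], 0.14], [1, [2, -4, 0], 0], [1, [2, -4, 0], 0], [1, [2, -4, 0], 0]])

```text
t: 0.7
eef_pos: [0.2457, -0.5036, 0.288]
tool_rot: [-3.139, 0.005, -0.019]
ft_force: [1.3, -0.0, 1.0]
grip_width: 0.0868
```

>>> servo_tool(increments=[[1, [2.3, -4.3, 0], 0], [1, [2.3, -4.3, 0], 0], [1, [2.3, -4.3, 0], 0], [1, [2.3, -4.3, 0], 0], [1, [2.3, -4.3, 0], 0], [1, [2.3, -4.3, 0], 0], [1, [2.3, -4.3, 0], 0], [1, [2.3, -4.3, 0], 0], [1, [2.3, -4.3, 0], 0], [1, [2.3, -4.3, 0], 0], [1, [0, 0, 0], 0]])

```text
t: 1.8
eef_pos: [0.489, -0.0574, 0.2881]
tool_rot: [-3.141, 0.0, -0.012]
ft_force: [-0.6, 0.0, 0.7]
grip_width: 0.087
```

Run:
```python
from h import *
s,d=cam('wrist'); save('w1',d['color']); print(s['t'],s['eef_pos'],s['tool_rot'])
print(proj(d,[[.4763,-.073,.048],[.4729,.0988,.04]]))
```

```text
1.8 [ 0.48904302 -0.05744644  0.2881013 ] [-3.14076912e+00  1.02775243e-04 -1.20708151e-02]
[[334.45723315 194.80202431]
 [174.92010688 197.96802395]]
```

View pics/w1.png

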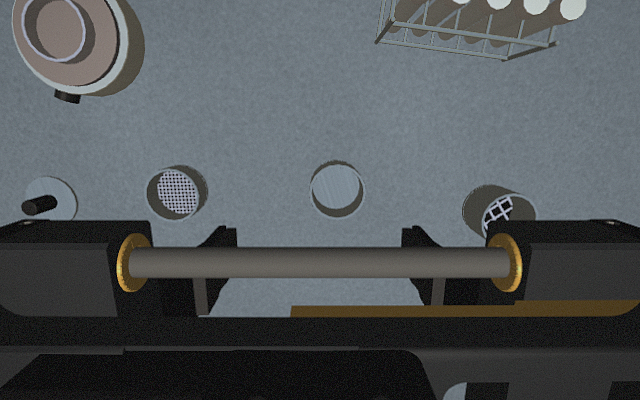

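Run:
```python
from h import *
s,d=cam('wrist'); np.save('w1.npy',d['color']); 
im=d['color']
save('w2',im,(140,145,380,235),3.3); save('w3',im,(0,0,160,115),4)
```

```text
(no output)
```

View pics/w2.png

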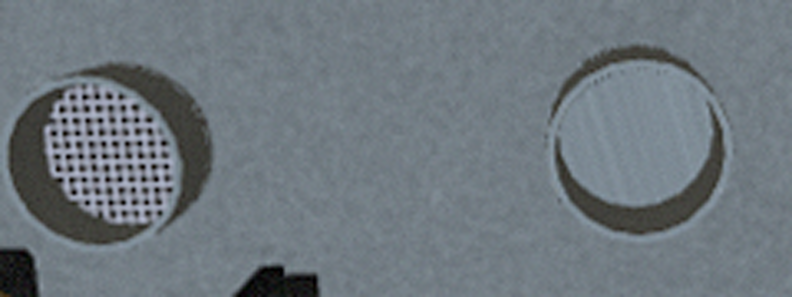

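View pics/w3.png

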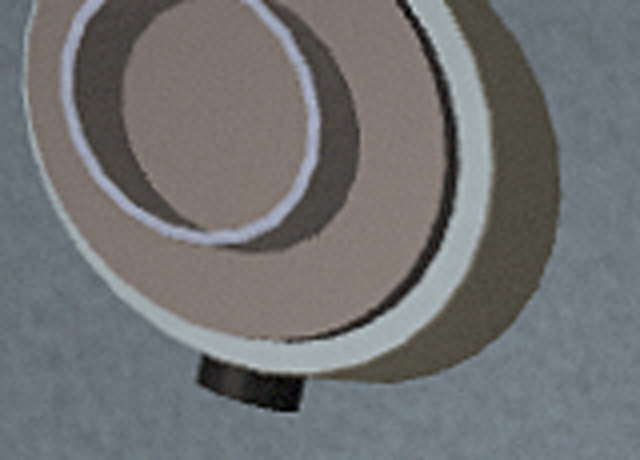

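Run:
```python
from h import *
s,d=cam('wrist'); im=d['color']
c=np.array([140,145])
def f(pts,c,k,z): 
    return circ(d,(np.array(pts,float)+.5)/k-.5+c,z)
print('pan',f([(549,150),(732,150),(640,238),(640,58)],c,3.3,.048))
print('fine',f([(8,158),(184,158),(95,246),(95,71)],c,3.3,.04))
# ring: light bluish mask in wrist crop
sub=im[0:70,0:100].astype(int); m=(sub[:,:,2]-sub[:,:,0]>15)&(sub.sum(2)>390)
ys,xs=np.nonzero(m); print(len(xs)); 
print('ring',circ(d,np.c_[xs,ys],.054))
# dark inner wall bottom check automated for the pan
hsv=cv2.cvtColor(im,cv2.COLOR_RGB2GRAY); print(hsv[189,300:370])
```

```text
pan (array([ 0.47875541, -0.07923753]), np.float64(0.029052357686087417))
fine (array([0.47701278, 0.09726357]), np.float64(0.02902018431938028))
403
ring (array([0.63894496, 0.18765221]), np.float64(0.029065314719364077))
[128 121 126 135 142  82  43 133 141 137 133 135 133 136 137 135 140 135
 132 136 136 141 137 133 128 132 134 133 137 133 133 135 139 135 136 135
 137 135 133 135 137 135 136 137 138 141 133 135 136 137 135 138  92  66
  68  63  86 138 141 111 116 118 125 120 126 127 122 121 127 121]
```

>>> servo_tool(increments=[[1, [-1, 2.2, 0], 0], [1, [0, 0, 0], 0], [1, [0, 0, 0], 0]])

```text
t: 2.25
eef_pos: [0.4739, -0.0927, 0.287]
tool_rot: [3.137, 0.005, -0.031]
ft_force: [0.1, 0.3, 0.4]
grip_width: 0.087
```

Run:
```python
from h import *
s,d=cam('wrist'); im=d['color']; save('w4',im,(240,130,440,230),4); print(s['eef_pos'])
```

```text
[ 0.47388051 -0.09269363  0.28700214]
```

View pics/w4.png

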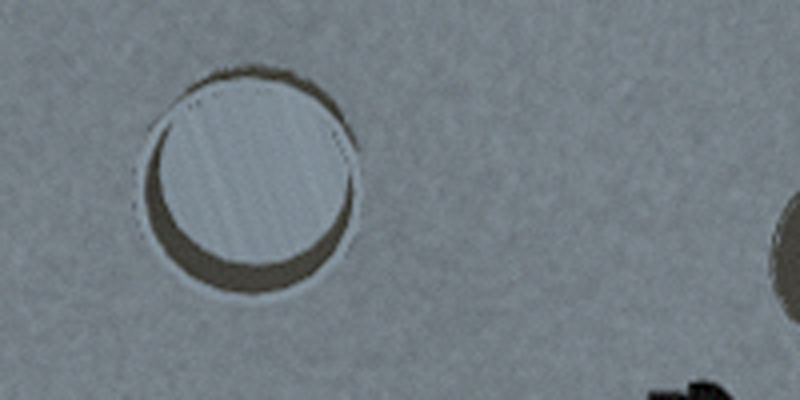

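```bash
cat >> h.py <<'E'
def cropfit(d,pts,box,k,z): return circ(d,(np.array(pts,float)+.5)/k-.5+np.array(box[:2]),z)
E
python3 - <<'E'
from h import *
s,d=cam('wrist'); 
# inner rim: 3 points + oblique points on dark boundary
print(cropfit(d,[(144,188),(354,190),(250,296),(172,261),(327,261)],(240,130),4,.048), 'inner 27')
print(cropfit(d,[(137,190),(361,190),(250,302)],(240,130),4,.048), 'outer 30')
print(s['eef_pos'],s['tool_rot'],s['joint_velocities'])
E
```

```text
(array([ 0.47846479, -0.07672594]), np.float64(0.02705216379791673)) inner 27
(array([ 0.47849927, -0.076763  ]), np.float64(0.028891135473192366)) outer 30
[ 0.47372903 -0.09337939  0.28689257] [ 3.1364791   0.00500133 -0.03167872] [-0.00948253  0.00479866 -0.01067124 -0.00350374 -0.0003346  -0.00081
 -0.00135971]
```

>>> servo_tool(increments=[[1, [0.2, -0.8, 2], -0.03], [1, [0.2, -0.6, 3], 0], [1, [0, -0.2, 3], 0], [1, [0, 0, 2], 0], [1, [0, 0, 1], 0], [1, [0, 0, 0], 0]])

```text
t: 2.95
eef_pos: [0.4793, -0.0774, 0.1749]
tool_rot: [3.136, 0.0, -0.002]
ft_force: [0.1, 0.8, 0.6]
grip_width: 0.0867
```

>>> servo_tool(increments=[[1, [0, 0, 3], 0], [1, [0, 0, 3], 0], [1, [0, 0, 1.5], 0], [1, [0, 0, 0.7], 0], [1, [0, 0, 0.2], 0], [1, [0, 0, 0], 0]])

```text
t: 3.55
eef_pos: [0.4854, -0.0797, 0.0952]
tool_rot: [3.133, -0.012, -0.004]
ft_force: [-0.2, 0.6, -0.4]
grip_width: 0.0871
```

>>> servo_tool(increments=[[1, [-0.4, -0.2, 0.5], 0], [1, [-0.2, -0.1, 0.3], 0], [1, [0, 0, 0.2], 0], [1, [0, 0, 0], 0]])

```text
t: 3.95
eef_pos: [0.4809, -0.077, 0.0872]
tool_rot: [3.131, -0.016, -0.004]
ft_force: [-0.1, -0.2, 1.0]
grip_width: 0.087
```

>>> servo_tool(increments=[[1, [-0.3, 0, 0.1], 0], [1, [0, 0, 0], 0], [-0.5, [0, 0, 0], 0], [-0.5, [0, 0, 0], 0], [-0.5, [0, 0, 0], 0], [-0.5, [0, 0, 0], 0]])

```text
t: 4.55
eef_pos: [0.478, -0.0771, 0.0865]
tool_rot: [3.13, -0.017, -0.004]
ft_force: [0.0, 0.3, -0.5]
grip_width: 0.0629
```

>>> servo_tool(increments=[[-0.5, [0, 0, 0], 0], [-0.5, [0, 0, 0], 0], [-0.5, [0, 0, 0], 0]])

```text
t: 4.85
eef_pos: [0.478, -0.0771, 0.0865]
tool_rot: [3.13, -0.017, -0.004]
ft_force: [-0.2, 0.6, 0.8]
grip_width: 0.0583
```

>>> servo_tool(increments=[[-0.5, [0, 0, -1], 0], [-0.5, [0, 0, -3], 0], [-0.5, [0, 0, -4], 0], [-0.5, [0, 0, -3], 0], [-0.5, [0, 0, -1], 0], [-0.5, [0, 0, 0], 0]])

```text
t: 5.45
eef_pos: [0.4746, -0.075, 0.2114]
tool_rot: [3.132, -0.014, -0.003]
ft_force: [-0.3, -0.1, -0.8]
grip_width: 0.0584
```

>>> servo_tool(increments=[[-0.5, [1, -2, 0], 0], [-0.5, [1.5, -4, 0], 0], [-0.5, [1.5, -4, 0], 0], [-0.5, [1.5, -4, 0], 0], [-0.5, [1.5, -4, 0], 0], [-0.5, [1, -3, 0], 0], [-0.5, [0.5, -1, 0], 0], [-0.5, [0, 0, 0], 0], [-0.5, [0, 0, 0], 0], [-0.5, [0, 0, 0], 0]])

```text
t: 6.45
eef_pos: [0.557, 0.1454, 0.1943]
tool_rot: [3.129, 0.007, -0.012]
ft_force: [-0.3, 0.1, -0.4]
grip_width: 0.0576
```

Run:
```python
from h import *
s,d=cam('wrist'); im=d['color']; save('w5',im); print(s['eef_pos'],s['tool_rot'],s['ft_force'])
```

```text
[0.55696312 0.14540154 0.19427439] [ 3.12900236  0.00723136 -0.01171668] [-0.33440218  0.11739798 -0.38622589]
```

View pics/w5.png

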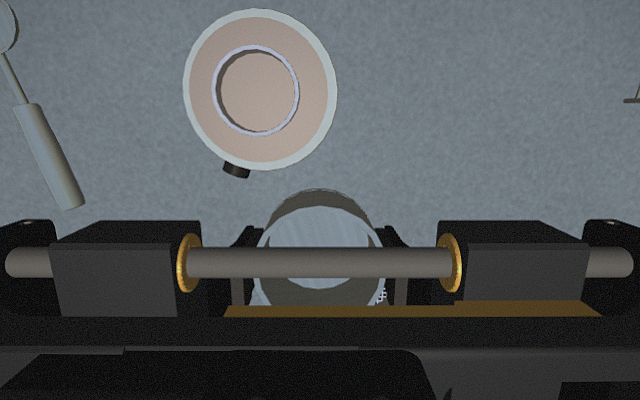

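```bash
cat >> h.py <<'E'
def ring(d,c,w=60,z=.054):
    im=d['color'].astype(int); u0,v0=max(0,c[0]-w),max(0,c[1]-w)
    sub=im[v0:c[1]+w,u0:c[0]+w]; m=(sub[:,:,2]-sub[:,:,0]>12)&(sub.sum(2)>400)
    ys,xs=np.nonzero(m); P=np.c_[xs+u0,ys+v0]
    # inner/outer fit around the mask
    for _ in range(4):
        x,r=circ(d,P,z); e=np.abs(np.linalg.norm(ray(d,P,z)[:,:2]-x,axis=1)-r); P=P[e<.003]
    return x,r,len(P)
E
python3 - <<'E'
from h import *
s,d=cam('wrist'); im=d['color']; print(ring(d,(256,91),55)); save('w6',im,(220,180,420,250),4)
s,t=cam('top'); print(ring(t,(267,190),20))
E
```

```text
(array([0.63906704, 0.18701954]), np.float64(0.02881550962398815), 505)
(array([0., 0.]), np.float64(0.0), 0)
```

View pics/w6.png

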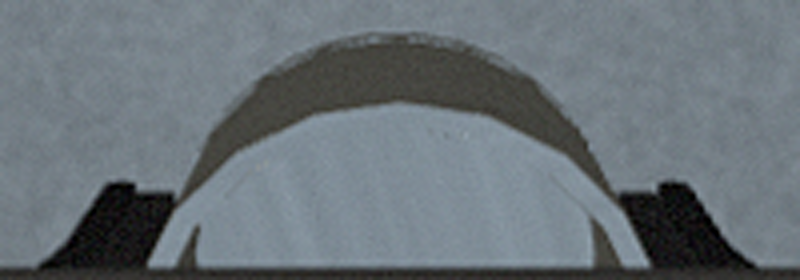

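Run:
```python
from h import *
s,d=cam('wrist')
print(cropfit(d,[(400,101),(325,119),(477,116),(240,151),(565,153),(180,206),(620,206)],(220,180),4,.1558),s['eef_pos'])
s,t=cam('top'); im=t['color']; print(im[185:195,250:285].astype(int).sum(2)[::3])
```

```text
(array([0.55700768, 0.14514792]), np.float64(0.030214542695376767)) [0.55738603 0.14541838 0.19494905]
[[222 216 222 230 228 234 233 242 239 245 251 256 267 273 275 279 282 289
  284 294 290 289 289 286 279 274 275 267 267 257 197 119 146 211 222]
 [231 246 244 246 255 262 268 272 280 277 279 288 291 292 292 296 285 287
  289 279 274 267 261 256 253 234 222 217 209 207 208 213 207 197 202]
 [136 211 275 285 287 286 288 296 295 294 292 280 282 282 276 268 261 254
  254 238 220 210 205 200 201 209 201 201 216 216 206 206 209 204 206]
 [211 121 123 240 292 289 281 285 273 265 257 259 251 230 222 209 202 198
  205 198 200 205 209 205 203 205 211 206 202 196 208 206 199 204 199]]
```

>>> servo_tool(increments=[[-0.5, [1.5, -0.8, 0], 0], [-0.5, [2, -1, 0], 0], [-0.5, [2, -1, 0], 0], [-0.5, [1.3, -0.7, 0], 0], [-0.5, [0.6, -0.3, 0], 0], [-0.5, [0, 0, 0], 0], [-0.5, [0, 0, 0], 0]])

```text
t: 7.4
eef_pos: [0.6347, 0.1797, 0.1957]
tool_rot: [3.126, 0.003, -0.018]
ft_force: [-0.4, -0.6, -0.5]
grip_width: 0.0583
```

>>> servo_tool(increments=[[-0.5, [0.3, -0.4, 1], -0.01], [-0.5, [0.1, -0.3, 1.5], 0], [-0.5, [0, -0.1, 1], 0], [-0.5, [0, 0, 0.8], 0], [-0.5, [0, 0, 0], 0], [-0.5, [0, 0, 0], 0]])

```text
t: 8.0
eef_pos: [0.6365, 0.1858, 0.1475]
tool_rot: [3.124, 0.006, -0.007]
ft_force: [0.4, -0.2, -0.3]
grip_width: 0.0579
```

>>> servo_tool(increments=[[-0.5, [0.3, -0.2, 0.3], 0], [-0.5, [0, 0, 0.3], 0], [-0.5, [0, 0, 0], 0]])

```text
t: 8.3
eef_pos: [0.6403, 0.1879, 0.1418]
tool_rot: [3.124, 0.005, -0.008]
ft_force: [-0.1, -0.2, -0.2]
grip_width: 0.0583
```

Within about 1 mm of the axis; lowering to seat depth with the force watched.

>>> servo_tool(increments=[[-0.5, [-0.1, 0, 0.4], 0], [-0.5, [0, 0, 0.3], 0], [-0.5, [0, 0, 0.2], 0], [-0.5, [0, 0, 0], 0]])

```text
t: 8.7
eef_pos: [0.6394, 0.1878, 0.1325]
tool_rot: [3.124, 0.004, -0.008]
ft_force: [0.5, 0.3, -0.9]
grip_width: 0.058
```

>>> servo_tool(increments=[[-0.5, [0, 0, 0.1], 0], [-0.5, [0, 0, 0.1], 0], [-0.5, [0, 0, 0], 0]])

```text
t: 9.0
eef_pos: [0.6396, 0.1878, 0.1313]
tool_rot: [3.124, 0.004, -0.008]
ft_force: [0.8, 0.3, -1.1]
grip_width: 0.0582
```

>>> servo_tool(increments=[[-0.5, [0, 0, 0.1], 0], [-0.5, [0, 0, 0.1], 0], [1, [0, 0, 0], 0], [1, [0, 0, 0], 0], [1, [0, 0, 0], 0], [1, [0, 0, 0], 0], [1, [0, 0, 0], 0]])

```text
t: 9.7
eef_pos: [0.6402, 0.188, 0.1309]
tool_rot: [3.124, 0.002, -0.008]
ft_force: [-0.1, 0.3, 0.8]
grip_width: 0.0855
```

>>> servo_tool(increments=[[1, [0, 0, -1], 0], [1, [0, 0, -3], 0], [1, [0, 0, -4], 0], [1, [-1, 0, -4], 0], [1, [-2, 0, -2], 0], [1, [-1.5, 0, 0], 0], [1, [0, 0, 0], 0], [1, [0, 0, 0], 0]])

```text
t: 10.5
eef_pos: [0.5947, 0.1916, 0.2808]
tool_rot: [3.125, -0.001, -0.007]
ft_force: [0.5, 0.1, 0.3]
grip_width: 0.0873
```

Run:
```python
from h import *
s,d=cam('wrist'); im=d['color']; print(s['eef_pos'],s['tool_rot'],s['ft_force'])
save('w7',im)
s,t=cam('top'); save('t2',t['color'],(230,160,310,220),6)
```

```text
[0.59471653 0.19162965 0.28084377] [ 3.12525491e+00 -1.20287571e-03 -7.16573107e-03] [0.51908306 0.09521663 0.32492159]
```

View pics/w7.png

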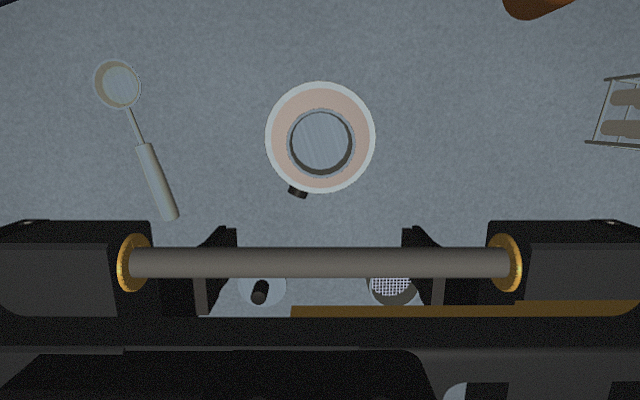

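Run:
```python
from h import *
s,d=cam('wrist'); save('w8',d['color'],(260,75,380,205),4)
```

```text
(no output)
```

View pics/w8.png

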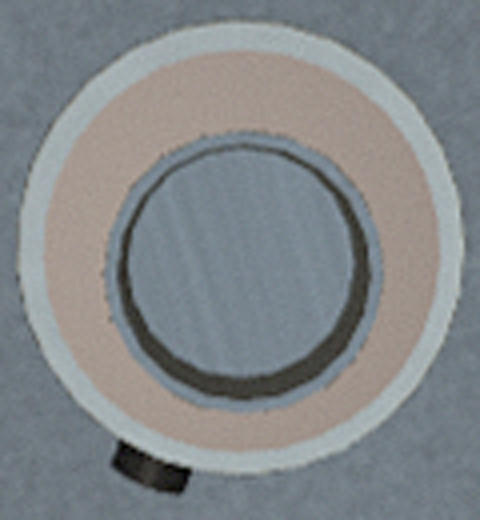

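Run:
```python
from h import *
s,d=cam('wrist')
b=(260,75)
print('inner',cropfit(d,[(119,262),(372,262),(245,400),(245,142)],b,4,.092))
print('outer',cropfit(d,[(105,270),(384,272),(245,411),(245,130)],b,4,.092))
print('drum',cropfit(d,[(19,245),(463,245),(241,474),(241,20)],b,4,.034))
print('disc',cropfit(d,[(45,250),(440,250),(241,451),(241,50)],b,4,.040))
print(s['eef_pos'])
```

```text
inner (array([0.63936237, 0.18675772]), np.float64(0.02702252016396429))
outer (array([0.63935944, 0.18695474]), np.float64(0.029576675476775078))
drum (array([0.63947299, 0.18645692]), np.float64(0.05694180567523768))
disc (array([0.63948898, 0.18623084]), np.float64(0.04960954336946231))
[0.59466403 0.19145984 0.27943118]
```

>>> servo_tool(increments=[[1, [-2, 1.6, 0], 0], [1, [-3, 2.5, 0], 0], [1, [-3, 2.5, 0], 0], [1, [-2, 1.6, 0], 0], [1, [-0.5, 0.4, 0], 0], [1, [0, 0, 0], 0], [1, [0, 0, 0], 0]])

```text
t: 11.4
eef_pos: [0.4876, 0.1031, 0.2756]
tool_rot: [3.13, 0.01, -0.009]
ft_force: [0.2, 0.6, 0.4]
grip_width: 0.087
```

Run:
```python
from h import *
s,d=cam('wrist'); print(s['eef_pos'],s['tool_rot'])
u=proj(d,[.477,.0973,.04])[0].astype(int); b=(u[0]-50,u[1]-50,u[0]+50,u[1]+50); print(b)
save('w9',d['color'],b,5)
```

```text
[0.48757312 0.10314598 0.27556427] [ 3.13044916  0.00984452 -0.00913651]
(np.int64(272), np.int64(141), np.int64(372), np.int64(241))
```

View pics/w9.png

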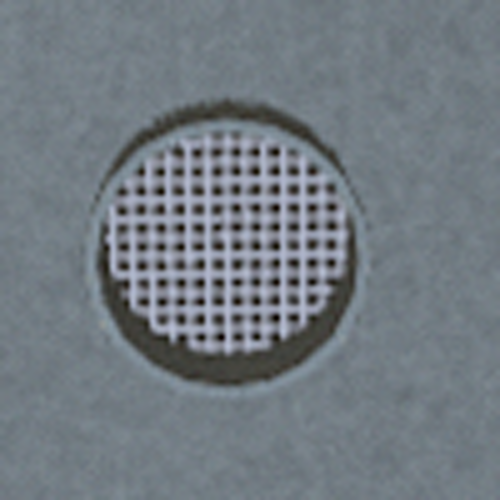

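Run:
```python
from h import *
s,d=cam('wrist')
print(cropfit(d,[(98,255),(357,255),(228,385),(137,346),(319,346)],(272,141),5,.04),cropfit(d,[(88,255),(367,255),(228,395)],(272,141),5,.04),s['eef_pos'])
```

```text
(array([0.47608745, 0.10318809]), np.float64(0.026713770675655057)) (array([0.47573741, 0.1032319 ]), np.float64(0.028854754307361175)) [0.48769307 0.10340972 0.27554958]
```

>>> servo_tool(increments=[[1, [-0.5, 0, 2], 0], [1, [-0.5, 0, 3], 0], [1, [-0.1, 0, 3], 0], [1, [0, 0, 3], 0], [1, [0, 0, 2], 0], [1, [0, 0, 1], 0], [1, [0, 0, 0], 0]])

```text
t: 12.2
eef_pos: [0.4805, 0.1107, 0.1315]
tool_rot: [3.141, 0.007, 0.002]
ft_force: [-0.0, -0.4, 0.1]
grip_width: 0.087
```

>>> servo_tool(increments=[[1, [-0.3, 0.5, 1], 0], [1, [-0.1, 0.2, 1.5], 0], [1, [0, 0, 1], 0], [1, [0, 0, 0.5], 0], [1, [0, 0, 0], 0], [1, [0, 0, 0], 0]])

```text
t: 12.8
eef_pos: [0.4796, 0.1042, 0.0928]
tool_rot: [-3.141, 0.0, 0.002]
ft_force: [-0.1, 1.0, -0.5]
grip_width: 0.0872
```

>>> servo_tool(increments=[[1, [-0.3, 0.1, 0.4], 0], [1, [0, 0, 0.3], 0], [1, [0, 0, 0], 0], [1, [0, 0, 0], 0]])

```text
t: 13.2
eef_pos: [0.4773, 0.1033, 0.0866]
tool_rot: [-3.141, -0.002, 0.002]
ft_force: [-1.0, 0.2, 0.7]
grip_width: 0.087
```

>>> servo_tool(increments=[[1, [-0.1, 0, 0.1], 0], [-0.5, [0, 0, 0], 0], [-0.5, [0, 0, 0], 0], [-0.5, [0, 0, 0], 0], [-0.5, [0, 0, 0], 0], [-0.5, [0, 0, 0], 0], [-0.5, [0, 0, 0], 0]])

```text
t: 13.9
eef_pos: [0.4765, 0.1033, 0.0858]
tool_rot: [-3.141, -0.003, 0.002]
ft_force: [0.4, 0.1, -0.3]
grip_width: 0.0583
```

>>> servo_tool(increments=[[-0.5, [0, 0, -1], 0], [-0.5, [0, 0, -3], 0], [-0.5, [0, 0, -4], 0], [-0.5, [1, 0, -4], 0], [-0.5, [2, -1, -2], 0], [-0.5, [3, -1, 0], 0], [-0.5, [2, -1, 0], 0], [-0.5, [0.5, -0.5, 0], 0], [-0.5, [0, 0, 0], 0], [-0.5, [0, 0, 0], 0]])

```text
t: 14.9
eef_pos: [0.561, 0.1396, 0.2357]
tool_rot: [3.141, -0.002, 0.003]
ft_force: [0.1, -0.6, -1.0]
grip_width: 0.0582
```

Run:
```python
from h import *
s,d=cam('wrist'); im=d['color']; save('w10',im); print(s['eef_pos'],s['tool_rot'],s['ft_force'])
save('w11',im,(220,180,420,250),4)
```

```text
[0.56104518 0.13956217 0.23568109] [ 3.14094742e+00 -1.93488500e-03  2.93603800e-03] [ 0.08776259 -0.62126669 -0.9682798 ]
```

View pics/w10.png

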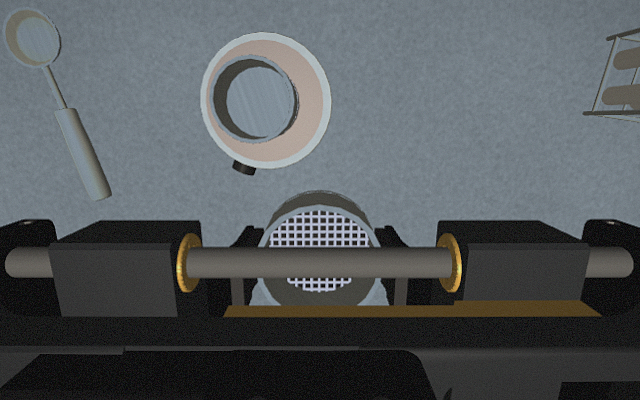

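View pics/w11.png

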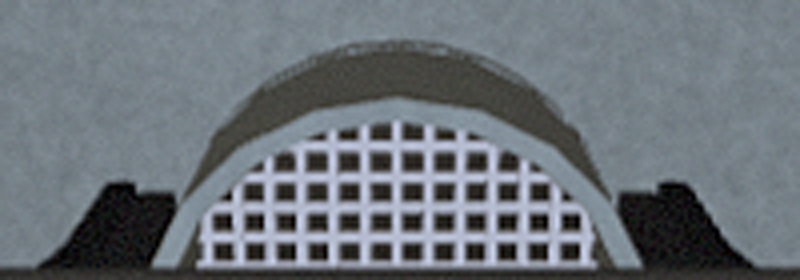

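Run:
```python
from h import *
s,d=cam('wrist')
print(cropfit(d,[(400,97),(325,114),(477,111),(240,148),(562,150),(185,205),(612,203)],(220,180),4,.1899),s['eef_pos'])
save('w12',d['color'],(200,30,340,170),4)
```

```text
(array([0.55995078, 0.13969099]), np.float64(0.02982524668961308)) [0.56086046 0.13949591 0.23563663]
```

View pics/w12.png

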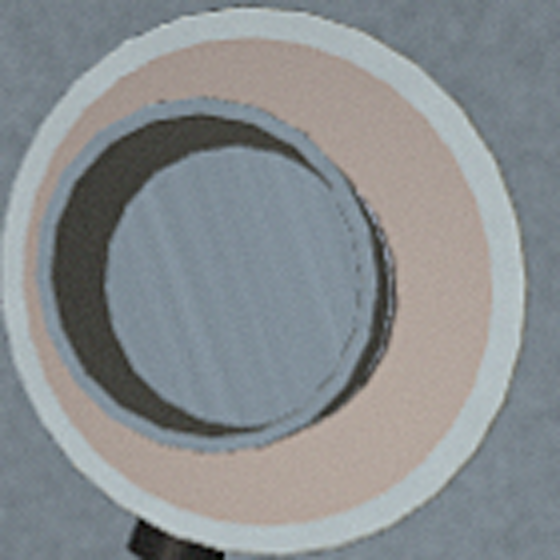

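>>> servo_tool(increments=[[-0.5, [1.5, -0.9, 0], 0], [-0.5, [2.2, -1.3, 0], 0], [-0.5, [2, -1.3, 0], 0], [-0.5, [1.3, -0.8, 0], 0], [-0.5, [0.5, -0.3, 0], 0], [-0.5, [0, 0, 0], 0], [-0.5, [0, 0, 0], 0]])

```text
t: 15.7
eef_pos: [0.6332, 0.1814, 0.2348]
tool_rot: [3.132, 0.002, -0.001]
ft_force: [0.0, 0.3, -2.0]
grip_width: 0.0583
```

>>> servo_tool(increments=[[-0.5, [0.4, -0.3, 1], 0], [-0.5, [0.2, -0.1, 1.5], 0], [-0.5, [0, 0, 1], 0], [-0.5, [0, 0, 0.6], 0], [-0.5, [0, 0, 0], 0], [-0.5, [0, 0, 0], 0]])

```text
t: 16.3
eef_pos: [0.6373, 0.1828, 0.1888]
tool_rot: [3.129, 0.005, -0.002]
ft_force: [0.3, 0.3, -0.7]
grip_width: 0.0578
```

>>> servo_tool(increments=[[-0.5, [0.3, -0.4, 0.4], 0], [-0.5, [0, -0.1, 0.3], 0], [-0.5, [0, 0, 0], 0], [-0.5, [0, 0, 0], 0]])

```text
t: 16.7
eef_pos: [0.6412, 0.1886, 0.1822]
tool_rot: [3.13, 0.003, -0.002]
ft_force: [0.6, -0.4, -0.4]
grip_width: 0.0583
```

>>> servo_tool(increments=[[-0.5, [-0.1, 0.1, 0.4], 0], [-0.5, [0, 0, 0.4], 0], [-0.5, [0, 0, 0.3], 0], [-0.5, [0, 0, 0.1], 0], [-0.5, [0, 0, 0], 0]])

```text
t: 17.2
eef_pos: [0.6401, 0.1871, 0.1695]
tool_rot: [3.13, 0.003, -0.002]
ft_force: [-0.2, 0.1, -0.6]
grip_width: 0.0582
```

>>> servo_tool(increments=[[-0.5, [0, 0, 0.1], 0], [-0.5, [0, 0, 0.1], 0], [-0.5, [0, 0, 0], 0]])

```text
t: 17.5
eef_pos: [0.6404, 0.1876, 0.1683]
tool_rot: [3.13, 0.002, -0.002]
ft_force: [-0.9, 0.1, -0.1]
grip_width: 0.0581
```

>>> servo_tool(increments=[[-0.5, [0, 0, 0.1], 0], [1, [0, 0, 0], 0], [1, [0, 0, 0], 0], [1, [0, 0, 0], 0], [1, [0, 0, 0], 0], [1, [0, 0, 0], 0]])

```text
t: 18.1
eef_pos: [0.6408, 0.1875, 0.1677]
tool_rot: [3.13, 0.001, -0.002]
ft_force: [0.5, 0.3, -0.4]
grip_width: 0.0854
```

>>> servo_tool(increments=[[1, [0, 0, -1], 0], [1, [0, 0, -3], 0], [1, [0, 0, -4], 0], [1, [-1, 0, -4], 0], [1, [-2, 0, -1], 0], [1, [-1.5, 0, 0], 0], [1, [0, 0, 0], 0], [1, [0, 0, 0], 0]])

```text
t: 18.9
eef_pos: [0.5951, 0.1898, 0.3075]
tool_rot: [3.131, -0.002, -0.002]
ft_force: [0.3, 0.6, -0.1]
grip_width: 0.0871
```

Run:
```python
from h import *
s,d=cam('wrist'); im=d['color']; print(s['eef_pos'],s['tool_rot'],s['ft_force'])
u=proj(d,[.639,.187,.122])[0].astype(int); b=(u[0]-65,max(0,u[1]-65),u[0]+65,max(0,u[1]-65)+130); print(b)
save('w13',im,b,4)
```

```text
[0.59510301 0.1897657  0.30753357] [ 3.13120854e+00 -2.34647456e-03 -1.95712344e-03] [ 0.29978273  0.55874037 -0.07764926]
(np.int64(255), np.int64(80), np.int64(385), np.int64(210))
```

View pics/w13.png

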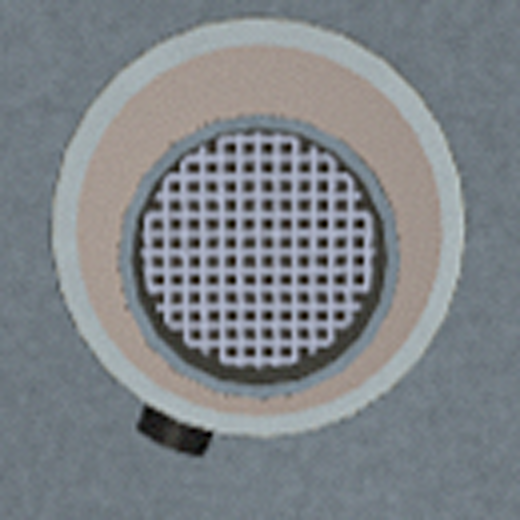

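Run:
```python
from h import *
s,d=cam('wrist')
b=(255,80)
print('inner',cropfit(d,[(131,258),(388,258),(260,385),(260,129)],b,4,.122))
print('outer',cropfit(d,[(119,258),(400,258),(260,398),(260,115)],b,4,.122))
print(s['eef_pos'])
```

```text
inner (array([0.63933454, 0.18794286]), np.float64(0.026944394947373617))
outer (array([0.63930132, 0.18793716]), np.float64(0.02962108083893979))
[0.59509705 0.18994475 0.30736323]
```

>>> servo_tool(increments=[[1, [-1.4, 2, 0], 0], [1, [-1.4, 4.3, 0], 0], [1, [-1.4, 4.3, 0], 0], [1, [-1.4, 4.3, 0], 0], [1, [-1.4, 4.3, 0], 0], [1, [-1.4, 4.3, 0], 0], [1, [-1.4, 4.3, 0], 0], [1, [-1.4, 4.3, 0], 0], [1, [-1.4, 4.3, 0], 0], [1, [-1, 3.5, 0], 0], [1, [-0.5, 2, 0], 0], [1, [0, 0, 0], 0], [1, [0, 0, 0], 0], [1, [0, 0, 0], 0]])

```text
t: 20.4
eef_pos: [0.4506, -0.2474, 0.3]
tool_rot: [-3.138, 0.01, -0.003]
ft_force: [0.2, 0.7, -0.3]
grip_width: 0.0868
```

Run:
```python
from h import *
s,d=cam('wrist'); print(s['eef_pos'],s['tool_rot'])
u=proj(d,[.449,-.248,.058])[0].astype(int); b=(u[0]-60,u[1]-60,u[0]+60,u[1]+60); print(b)
save('w14',d['color'],b,5)
```

```text
[ 0.45062647 -0.24742473  0.29999565] [-3.13833537e+00  9.92433582e-03 -2.63929568e-03]
(np.int64(260), np.int64(121), np.int64(380), np.int64(241))
```

View pics/w14.png

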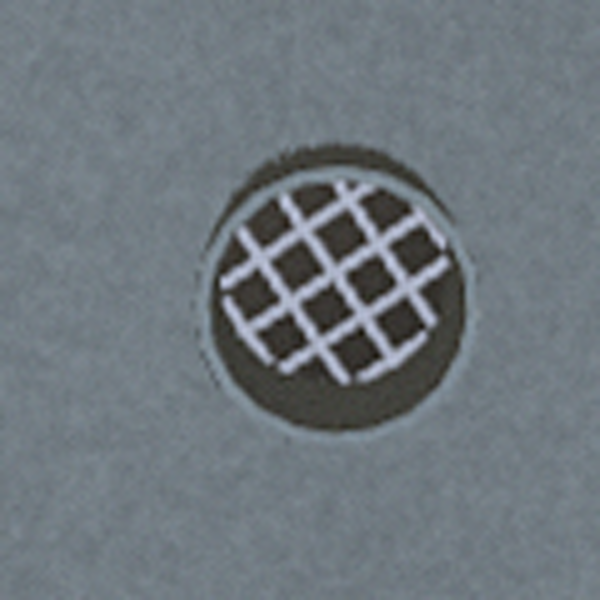

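Run:
```python
from h import *
s,d=cam('wrist')
print(cropfit(d,[(211,305),(466,305),(339,433),(250,395),(429,395),(339,179)],(260,121),5,.058),s['eef_pos'])
```

```text
(array([ 0.44894325, -0.25456571]), np.float64(0.026799233032759755)) [ 0.45081039 -0.24693452  0.30001216]
```

>>> servo_tool(increments=[[1, [-0.1, 0.4, 2], 0], [1, [0, 0.3, 3], 0], [1, [0, 0, 4], 0], [1, [0, 0, 3], 0], [1, [0, 0, 2], 0], [1, [0, 0, 1], 0], [1, [0, 0, 0], 0], [1, [0, 0, 0], 0]])

```text
t: 21.3
eef_pos: [0.4554, -0.2447, 0.1489]
tool_rot: [-3.141, 0.002, 0.017]
ft_force: [0.4, 0.3, 0.2]
grip_width: 0.0871
```

>>> servo_tool(increments=[[1, [-0.4, 0.6, 1], 0.015], [1, [-0.3, 0.4, 1], 0], [1, [0, 0, 1], 0], [1, [0, 0, 0.7], 0], [1, [0, 0, 0], 0], [1, [0, 0, 0], 0]])

```text
t: 21.9
eef_pos: [0.4495, -0.2571, 0.1118]
tool_rot: [3.139, -0.002, -0.001]
ft_force: [0.3, -0.3, -0.4]
grip_width: 0.0869
```

>>> servo_tool(increments=[[1, [0, -0.2, 0.8], 0], [1, [0, 0, 0.7], 0], [1, [0, 0, 0.4], 0], [1, [0, 0, 0], 0], [1, [0, 0, 0], 0]])

```text
t: 22.4
eef_pos: [0.45, -0.2547, 0.0914]
tool_rot: [3.138, -0.003, -0.0]
ft_force: [-0.4, 0.3, -0.4]
grip_width: 0.0871
```

>>> servo_tool(increments=[[1, [-0.1, 0, 0], 0], [-0.5, [0, 0, 0], 0], [-0.5, [0, 0, 0], 0], [-0.5, [0, 0, 0], 0], [-0.5, [0, 0, 0], 0], [-0.5, [0, 0, 0], 0], [-0.5, [0, 0, 0], 0]])

```text
t: 23.1
eef_pos: [0.4495, -0.2551, 0.0922]
tool_rot: [3.137, -0.004, -0.0]
ft_force: [0.3, 0.7, -0.5]
grip_width: 0.0585
```

>>> servo_tool(increments=[[-0.5, [0, 0, -1], 0], [-0.5, [0, 0, -3], 0], [-0.5, [0, 0, -5], 0], [-0.5, [0, -1, -5], 0], [-0.5, [1, -3, -3], 0], [-0.5, [1.2, -4.3, 0], 0], [-0.5, [1.2, -4.3, 0], 0], [-0.5, [1.2, -4.3, 0], 0], [-0.5, [1.2, -4.3, 0], 0], [-0.5, [1.2, -4.3, 0], 0], [-0.5, [1.2, -4.3, 0], 0], [-0.5, [1.2, -4.3, 0], 0], [-0.5, [1, -3, 0], 0], [-0.5, [0.5, -1.5, 0], 0], [-0.5, [0, 0, 0], 0], [-0.5, [0, 0, 0], 0], [-0.5, [0, 0, 0], 0]])

```text
t: 24.8
eef_pos: [0.5593, 0.1457, 0.2778]
tool_rot: [3.136, -0.01, -0.005]
ft_force: [-0.9, 0.4, -0.8]
grip_width: 0.0587
```

Run:
```python
from h import *
s,d=cam('wrist'); im=d['color']; print(s['eef_pos'],s['tool_rot'],s['ft_force'],s['grip_width'])
save('w15',im); save('w16',im,(220,170,420,250),4)
```

```text
[0.55930793 0.14566188 0.27784946] [ 3.13649022 -0.01035978 -0.00453775] [-0.88613862  0.36809006 -0.82916176] 0.05865202634454505
```

View pics/w15.png

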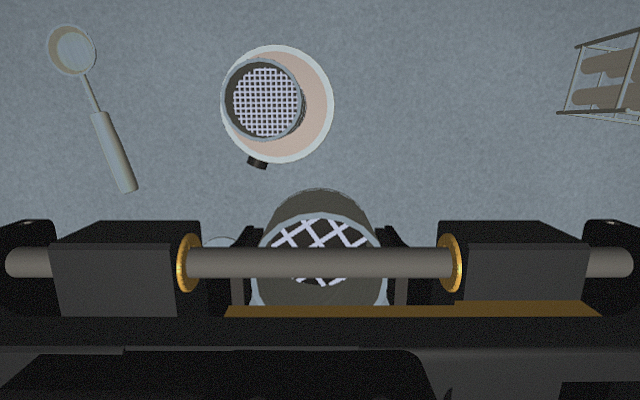

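View pics/w16.png

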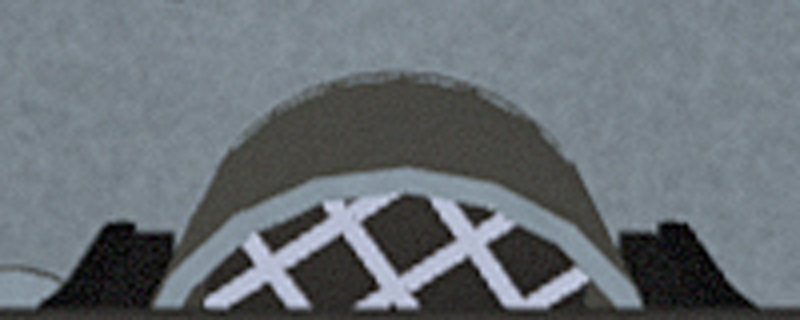

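Run:
```python
from h import *
s,d=cam('wrist')
print(cropfit(d,[(402,166),(325,182),(477,180),(240,213),(560,217),(170,280),(632,283)],(220,170),4,s['eef_pos'][2]-.0918+.058),s['eef_pos'])
save('w17',d['color'],(205,40,345,170),4)
```

```text
(array([0.55893802, 0.14532491]), np.float64(0.029648294584781278)) [0.55940239 0.14516409 0.27781795]
```

View pics/w17.png

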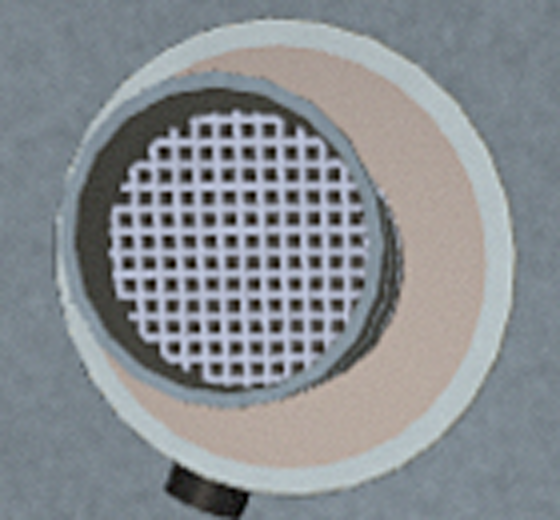

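>>> servo_tool(increments=[[-0.5, [1.5, -0.8, 0], 0], [-0.5, [2.2, -1.1, 0], 0], [-0.5, [2.2, -1.2, 0], 0], [-0.5, [1.4, -0.7, 0], 0], [-0.5, [0.5, -0.3, 0], 0], [-0.5, [0, 0, 0], 0], [-0.5, [0, 0, 0], 0]])

```text
t: 25.6
eef_pos: [0.6408, 0.1748, 0.278]
tool_rot: [3.128, -0.01, -0.021]
ft_force: [-1.3, -0.6, -0.7]
grip_width: 0.0589
```

>>> servo_tool(increments=[[-0.5, [0, -0.6, 1], -0.02], [-0.5, [0, -0.5, 1.5], 0], [-0.5, [0, -0.2, 1.2], 0], [-0.5, [0, 0, 0.8], 0], [-0.5, [0, 0, 0], 0], [-0.5, [0, 0, 0], 0]])

```text
t: 26.2
eef_pos: [0.6388, 0.1865, 0.2278]
tool_rot: [3.124, -0.007, 0.0]
ft_force: [0.5, -0.4, -0.7]
grip_width: 0.0584
```

>>> servo_tool(increments=[[-0.5, [0.1, -0.2, 0.5], 0], [-0.5, [0, 0, 0.3], 0], [-0.5, [0, 0, 0], 0], [-0.5, [0, 0, 0], 0]])

```text
t: 26.6
eef_pos: [0.6406, 0.1885, 0.2201]
tool_rot: [3.125, -0.009, -0.0]
ft_force: [-0.0, 0.3, -1.8]
grip_width: 0.0585
```

>>> servo_tool(increments=[[-0.5, [-0.1, 0, 0.4], 0], [-0.5, [0, 0, 0.4], 0], [-0.5, [0, 0, 0.3], 0], [-0.5, [0, 0, 0.1], 0], [-0.5, [0, 0, 0], 0]])

```text
t: 27.1
eef_pos: [0.6398, 0.1881, 0.2075]
tool_rot: [3.125, -0.009, -0.001]
ft_force: [-0.1, 0.1, -0.4]
grip_width: 0.0584
```

>>> servo_tool(increments=[[-0.5, [0, 0, 0.1], 0], [-0.5, [0, 0, 0.1], 0], [-0.5, [0, 0, 0.1], 0], [-0.5, [0, 0, 0], 0]])

```text
t: 27.5
eef_pos: [0.6401, 0.1883, 0.2047]
tool_rot: [3.125, -0.01, -0.001]
ft_force: [0.3, -0.3, -1.2]
grip_width: 0.0583
```

>>> servo_tool(increments=[[-0.5, [0, 0, 0.1], 0], [-0.5, [0, 0, 0], 0], [1, [0, 0, 0], 0], [1, [0, 0, 0], 0], [1, [0, 0, 0], 0], [1, [0, 0, 0], 0], [1, [0, 0, 0], 0]])

```text
t: 28.2
eef_pos: [0.6406, 0.1885, 0.2047]
tool_rot: [3.126, -0.012, -0.001]
ft_force: [0.2, -0.1, -0.6]
grip_width: 0.0849
```

>>> servo_tool(increments=[[1, [0, 0, -1], 0], [1, [0, 0, -3], 0], [1, [0, 0, -4], 0], [1, [-1, 0, -3], 0], [1, [-2, 0, -1], 0], [1, [-1.5, 0, 0], 0], [1, [0, 0, 0], 0], [1, [0, 0, 0], 0]])

```text
t: 29.0
eef_pos: [0.5934, 0.1912, 0.334]
tool_rot: [3.127, -0.016, -0.0]
ft_force: [-0.6, -0.8, 0.4]
grip_width: 0.0871
```

Run:
```python
from h import *
s,d=cam('wrist'); im=d['color']; print(s['eef_pos'],s['tool_rot'],s['ft_force'])
u=proj(d,[.639,.187,.17])[0].astype(int); b=(u[0]-65,max(0,u[1]-65),u[0]+65,max(0,u[1]-65)+130); print(b)
save('w18',im,b,4)
s,d=cam('scene'); save('s2',d['color'],(330,170,500,300),4)
```

```text
[0.59340293 0.19124196 0.33402399] [ 3.12692509e+00 -1.57995276e-02 -1.36374374e-04] [-0.55448182 -0.824197    0.42988392]
(np.int64(256), np.int64(82), np.int64(386), np.int64(212))
```

View pics/w18.png

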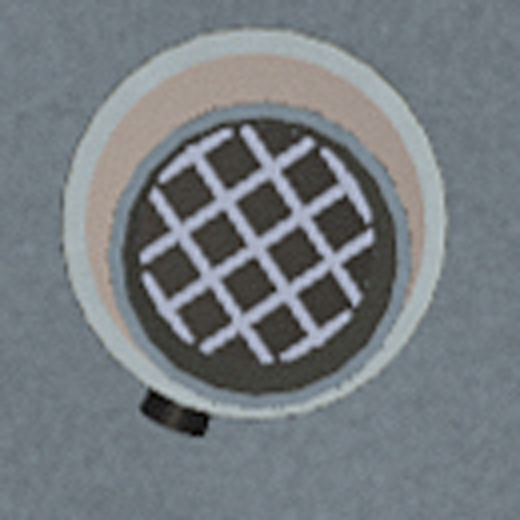

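View pics/s2.png

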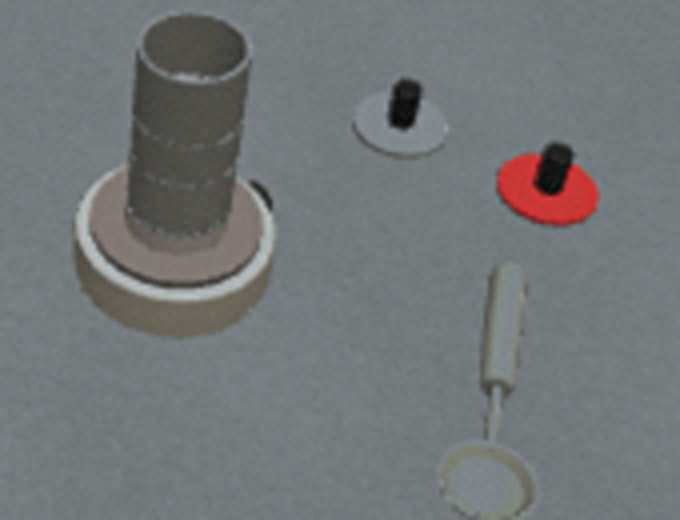

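Run:
```python
from h import *
s,d=cam('wrist')
b=(256,82)
print('inner',cropfit(d,[(122,256),(398,256),(260,396),(260,117)],b,4,.170))
print('outer',cropfit(d,[(107,256),(412,256),(260,409),(260,102)],b,4,.170))
print(s['eef_pos'])
```

```text
inner (array([0.63992377, 0.18812864]), np.float64(0.02694692355911574))
outer (array([0.6399845 , 0.18821718]), np.float64(0.02971037120836926))
[0.59348512 0.19135739 0.33334308]
```

>>> servo_tool(increments=[[0, [-2, -1, 0], 0], [0, [-3, -1.5, 0], 0], [0, [-3, -1.5, 1.5], 0], [0, [-3, -1.5, 2], 0], [0, [-1, -0.5, 1.5], 0], [0, [0, 0, 0], 0], [0, [0, 0, 0], 0], [0, [0, 0, 0], 0]])

```text
t: 29.95
eef_pos: [0.4753, 0.2504, 0.2761]
tool_rot: [3.131, -0.009, -0.006]
ft_force: [0.4, -0.0, 0.5]
grip_width: 0.0446
```

Run:
```python
from h import *
s,d=cam('wrist'); im=d['color']; print(s['eef_pos'],s['tool_rot'],s['grip_width'])
save('w19',im)
print(proj(d,[.465,.255,.014]))
```

```text
[0.47525483 0.25035458 0.27605638] [ 3.13051843 -0.00875753 -0.00616637] 0.04461646587081625
[[312.54777332 190.36006121]]
```

View pics/w19.png

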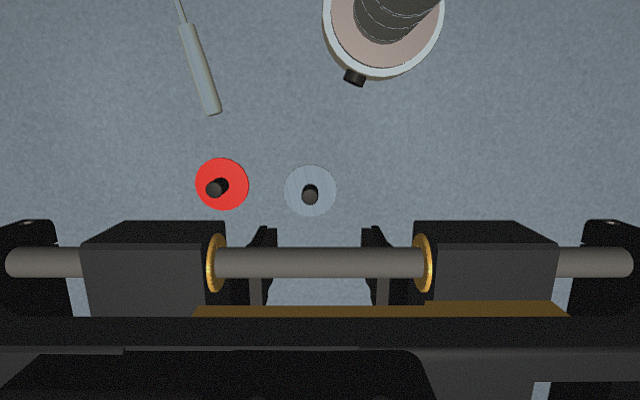

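Run:
```python
from h import *
s,d=cam('wrist'); im=d['color']; save('w20',im,(270,150,350,230),7)
sub=im[150:230,270:350].astype(int).sum(2); m=(sub<200).astype(np.uint8)
n,l,st,ce=cv2.connectedComponentsWithStats(m); print(st,ce+[270,150])
```

```text
[[   0    0   80   80 6174]
 [  32   35   16   20  211]
 [  39   45    1    1    1]
 [   0   78    7    2   14]] [[309.56673145 189.23501782]
 [309.97156398 194.63981043]
 [309.         195.        ]
 [273.         228.5       ]]
```

View pics/w20.png

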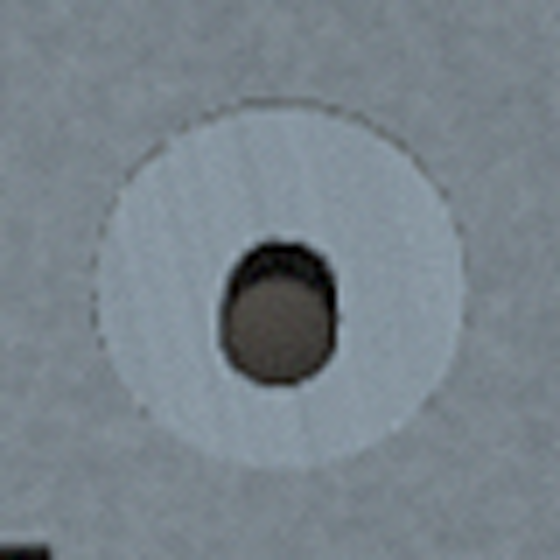

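Run:
```python
from h import *
s,d=cam('wrist'); b=(270,150)
print('plate',cropfit(d,[(99,285),(466,285),(280,104),(280,468),(150,415),(410,415)],b,7,.014))
print('knob',cropfit(d,[(222,328),(337,328),(279,386),(279,272)],b,7,.044))
print(s['eef_pos'])
```

```text
plate (array([0.46477114, 0.25809088]), np.float64(0.02944374155853113))
knob (array([0.4652084 , 0.25791712]), np.float64(0.008496220433239108))
[0.47555149 0.25027094 0.27626382]
```

>>> servo_tool(increments=[[0, [-0.5, -0.5, 2], 0], [0, [-0.4, -0.3, 3], 0], [0, [-0.1, 0, 3], 0], [0, [0, 0, 2], 0], [0, [0, 0, 1], 0], [0, [0, 0, 0], 0], [0, [0, 0, 0], 0]])

```text
t: 30.8
eef_pos: [0.473, 0.257, 0.1666]
tool_rot: [3.136, -0.016, -0.014]
ft_force: [-0.2, 0.1, -0.4]
grip_width: 0.0436
```

>>> servo_tool(increments=[[0, [-0.5, -0.1, 1], -0.01], [0, [-0.4, 0, 1.5], 0], [0, [0, 0, 1], 0], [0, [0, 0, 0.4], 0], [0, [0, 0, 0], 0], [0, [0, 0, 0], 0]])

```text
t: 31.4
eef_pos: [0.4654, 0.2585, 0.1265]
tool_rot: [3.137, -0.02, -0.003]
ft_force: [-0.2, -0.2, 0.1]
grip_width: 0.0435
```

>>> servo_tool(increments=[[0, [-0.2, 0, 1], 0], [0, [0, 0, 1.2], 0], [0, [0, 0, 0.8], 0], [0, [0, 0, 0.3], 0], [0, [0, 0, 0], 0], [0, [0, 0, 0], 0]])

```text
t: 32.0
eef_pos: [0.4643, 0.2584, 0.0906]
tool_rot: [3.137, -0.02, -0.004]
ft_force: [-0.2, -0.5, -0.2]
grip_width: 0.0435
```

>>> servo_tool(increments=[[-1, [0, 0, 0], 0], [-1, [0, 0, 0], 0], [-1, [0, 0, 0], 0], [-1, [0, 0, 0], 0], [-1, [0, 0, 0], 0], [-1, [0, 0, 0], 0]])

```text
t: 32.6
eef_pos: [0.465, 0.2587, 0.0916]
tool_rot: [3.138, -0.022, -0.004]
ft_force: [-0.1, 0.6, -1.0]
grip_width: 0.0174
```

>>> servo_tool(increments=[[-1, [0, 0, -1], 0], [-1, [0, 0, -3], 0], [-1, [0, 0, -5], 0], [-1, [0, 0, -5], 0], [-1, [0, 0, -4], 0], [-1, [1, 0.5, -2.5], 0], [-1, [2.5, 1.5, 0], 0], [-1, [3, 2, 0], 0], [-1, [2, 1.5, 0], 0], [-1, [0.5, 0.5, 0], 0], [-1, [0, 0, 0], 0], [-1, [0, 0, 0], 0]])

```text
t: 33.8
eef_pos: [0.5489, 0.202, 0.3147]
tool_rot: [3.138, -0.026, 0.005]
ft_force: [0.1, -0.1, -0.0]
grip_width: 0.0171
```

Run:
```python
from h import *
s,d=cam('wrist'); im=d['color']; print(s['eef_pos'],s['tool_rot'],s['grip_width'])
save('w21',im)
s,d=cam('scene'); save('s3',d['color'],(330,110,500,260),4)
```

```text
[0.5488991  0.20197042 0.31469376] [ 3.13803781 -0.02606475  0.00527744] 0.0170716515035069
```

View pics/w21.png

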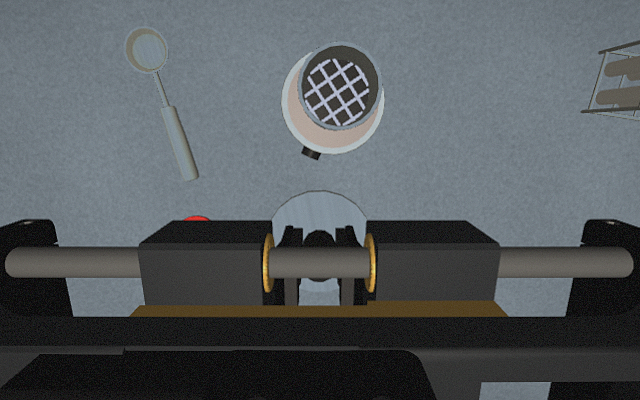

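View pics/s3.png

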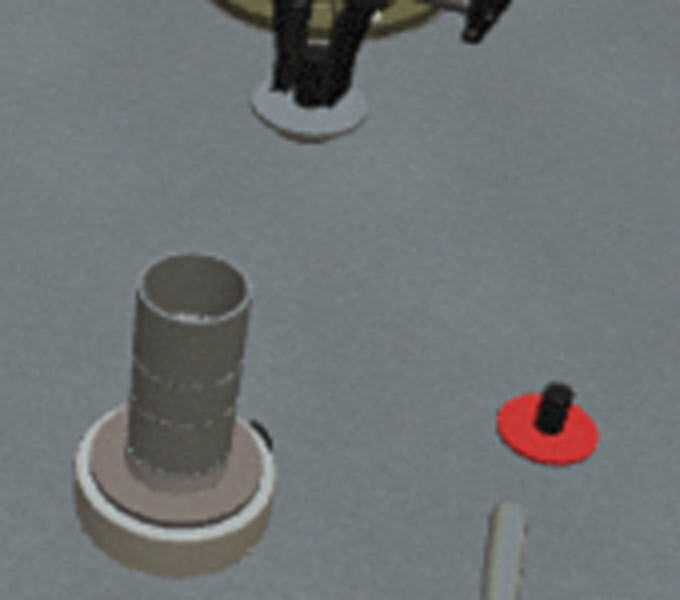

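Run:
```python
from h import *
s,d=cam('wrist'); im=d['color']; save('w22',im,(260,180,380,235),6); save('w23',im,(275,35,395,165),4); print(s['eef_pos'])
```

```text
[0.54865544 0.2023881  0.31472863]
```

View pics/w22.png

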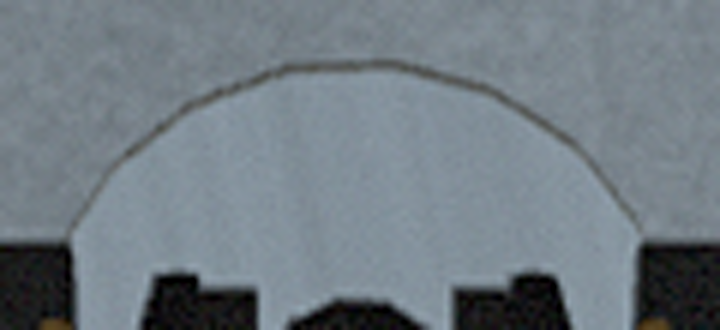

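View pics/w23.png

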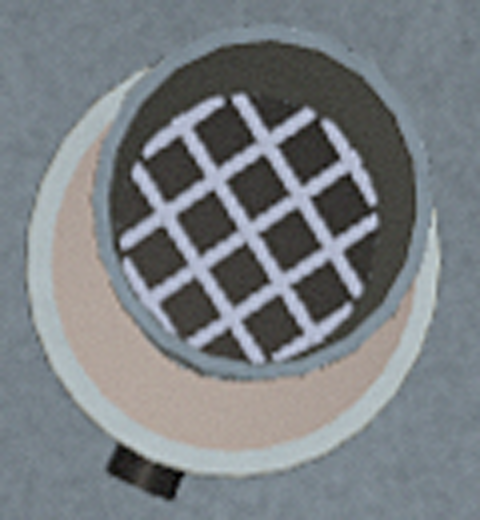

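Run:
```python
from h import *
s,d=cam('wrist')
print('lid',cropfit(d,[(345,68),(290,72),(395,70),(195,106),(490,97),(125,161),(575,147),(75,232),(636,228)],(260,180),6,s['eef_pos'][2]-.077))
print('coarse inner',cropfit(d,[(110,200),(416,200),(262,364),(262,40)],(275,35),4,.170),s['eef_pos'],s['tool_rot'])
```

```text
lid (array([0.54952865, 0.2026023 ]), np.float64(0.029199640858135856))
coarse inner (array([0.64011356, 0.18788249]), np.float64(0.02687049750419497)) [0.54871648 0.20238444 0.31475437] [ 3.13756497 -0.02666191  0.00644128]
```

>>> servo_tool(increments=[[-1, [1.5, 0.3, 0], 0], [-1, [2.4, 0.4, 0], 0], [-1, [2.4, 0.4, 0], 0], [-1, [1.8, 0.2, 0], 0], [-1, [0.5, 0, 0], 0], [-1, [0, 0, 0], 0], [-1, [0, 0, 0], 0]])

```text
t: 34.7
eef_pos: [0.6325, 0.1952, 0.3177]
tool_rot: [3.136, -0.025, 0.016]
ft_force: [0.3, 1.0, -1.0]
grip_width: 0.0169
```

>>> servo_tool(increments=[[-1, [0.4, 0.5, 1], 0.01], [-1, [0.2, 0.2, 1.5], 0], [-1, [0, 0, 1], 0], [-1, [0, 0, 0.6], 0], [-1, [0, 0, 0], 0], [-1, [0, 0, 0], 0]])

```text
t: 35.3
eef_pos: [0.6371, 0.1879, 0.2725]
tool_rot: [3.134, -0.023, 0.007]
ft_force: [1.2, -0.8, -0.5]
grip_width: 0.017
```

>>> servo_tool(increments=[[-1, [0.2, 0, 0.4], 0], [-1, [0, 0, 0.2], 0], [-1, [0, 0, 0], 0], [-1, [0, 0, 0], 0]])

```text
t: 35.7
eef_pos: [0.6399, 0.1883, 0.2672]
tool_rot: [3.135, -0.025, 0.007]
ft_force: [0.6, 1.1, -1.0]
grip_width: 0.0172
```

>>> servo_tool(increments=[[-1, [-0.1, 0, 0.4], 0], [-1, [0, 0, 0.4], 0], [-1, [0, 0, 0.3], 0], [-1, [0, 0, 0.1], 0], [-1, [0, 0, 0], 0]])

```text
t: 36.2
eef_pos: [0.6391, 0.1884, 0.2543]
tool_rot: [3.135, -0.025, 0.007]
ft_force: [0.4, -0.5, -1.0]
grip_width: 0.017
```

>>> servo_tool(increments=[[-1, [0, 0, 0.1], 0], [-1, [0, 0, 0.1], 0], [-1, [0, 0, 0.1], 0], [-1, [0, 0, 0], 0]])

```text
t: 36.6
eef_pos: [0.6394, 0.1885, 0.2517]
tool_rot: [3.135, -0.026, 0.007]
ft_force: [-1.4, -0.7, 0.6]
grip_width: 0.0173
```

>>> servo_tool(increments=[[-1, [0, 0, 0.1], 0], [-1, [0, 0, 0], 0], [0, [0, 0, 0], 0], [0, [0, 0, 0], 0], [0, [0, 0, 0], 0], [0, [0, 0, 0], 0]])

```text
t: 37.2
eef_pos: [0.6397, 0.1886, 0.2513]
tool_rot: [3.136, -0.028, 0.007]
ft_force: [-0.2, -0.3, -0.0]
grip_width: 0.0397
```

>>> servo_tool(increments=[[0.2, [0, 0, -1], 0], [0.2, [0, 0, -3], 0], [0.2, [0, 0, -4], 0], [0.2, [-2, 0, -2], 0], [0.2, [-3, 0, 0], 0], [0.2, [-2, 0, 0], 0], [0.2, [0, 0, 0], 0], [0.2, [0, 0, 0], 0]])

```text
t: 38.0
eef_pos: [0.5657, 0.1895, 0.358]
tool_rot: [3.137, -0.032, 0.007]
ft_force: [0.7, -0.7, 0.8]
grip_width: 0.0521
```

Run:
```python
from h import *
s,d=cam('wrist'); im=d['color']; print(s['eef_pos'],s['tool_rot'],s['ft_force'],s['grip_width'])
u=proj(d,[.639,.187,.174])[0].astype(int); b=(u[0]-65,max(0,u[1]-65),u[0]+65,max(0,u[1]-65)+130); print(b)
save('w24',im,b,4)
s,d=cam('scene'); save('s4',d['color'],(330,130,500,270),4)
for z in (.1,.17): print(z,proj(d,[.6395,.1877,z]))
s,d=cam('top'); save('t4',d['color'])
```

```text
[0.56573585 0.18948306 0.35801952] [ 3.13655314 -0.0317228   0.00746861] [ 0.73304647 -0.65804074  0.81066881] 0.05206644048670372
(np.int64(257), np.int64(50), np.int64(387), np.int64(180))
0.1 [[375.60502006 204.89723095]]
0.17 [[378.00531297 180.37553849]]
```

View pics/w24.png

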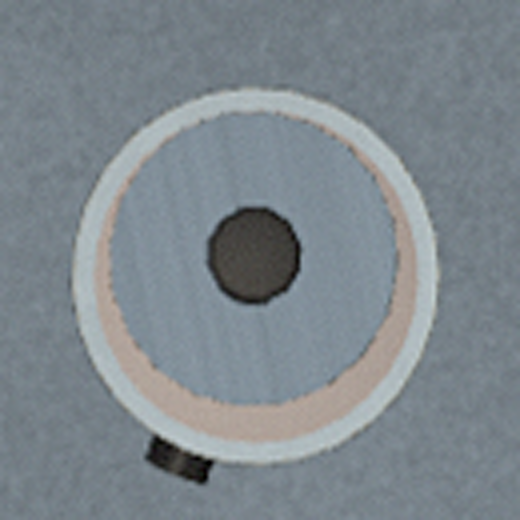

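View pics/s4.png

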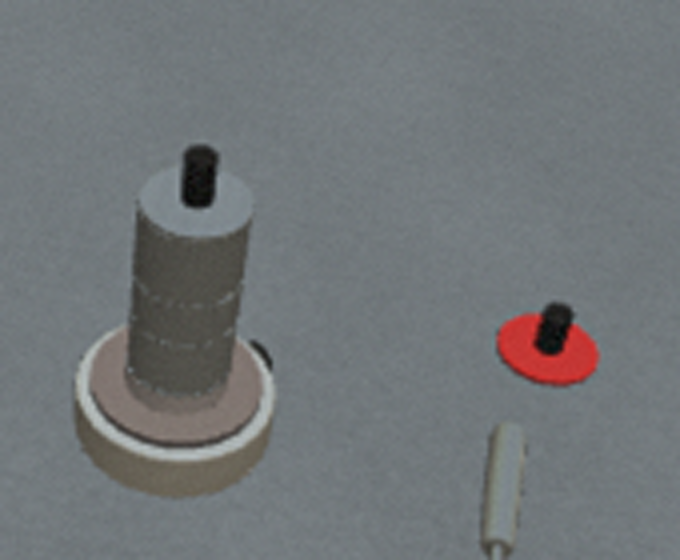

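View pics/t4.png

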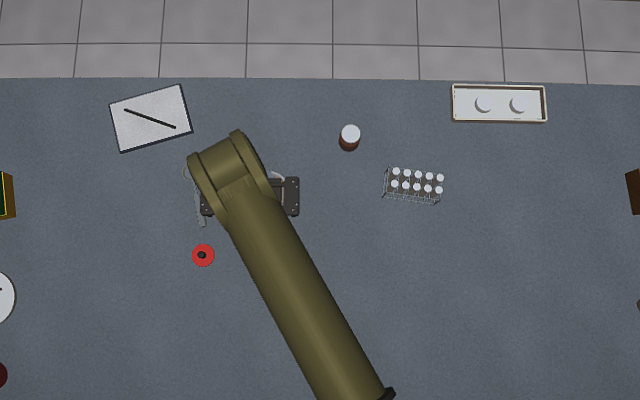

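Run:
```python
from h import *
s,d=cam('wrist'); b=(257,50)
print('lid plate z.174',cropfit(d,[(108,258),(398,258),(254,112),(254,405)],b,4,.174))
print('knob z.204',cropfit(d,[(207,255),(301,255),(254,206),(254,304)],b,4,.204))
# scene view cross-check: plate ellipse
t,d=cam('scene')
print('scene plate',cropfit(d,[(137,200),(254,203),(195,237)],(330,130),4,.174))
print(s['eef_pos'],s['joint_velocities'].round(3))
```

```text
lid plate z.174 (array([0.63967158, 0.18907006]), np.float64(0.029661382101038834))
knob z.204 (array([0.63965792, 0.18912102]), np.float64(0.008699371869794973))
scene plate (array([0.64070828, 0.18896807]), np.float64(0.03010778882887435))
[0.56606328 0.18958213 0.35711153] [ 0.001  0.01   0.003  0.002 -0.002  0.002  0.001]
```

```bash
python3 -c "
from plant import bot,status
print(bot.finish_job()); print(status.observe()['t'])"
```

```text
the job is handed in; nothing more can be done
None
the job is handed in; nothing more can be done
```

I built the tower in the order asked (pan, fine sieve, coarse sieve, grey knobbed lid), withdrew the open gripper and handed the job in at about 38 s of the 101 s allowed. The hand-in gave no verdict.

- **Position and height:** After each release I measured the new piece with the wrist camera. Neighbouring pieces were within about 1.2 mm of each other's axis, against the 7 mm limit. Circle sizes matched the expected rim and plate heights (0.092, 0.122, 0.170 and 0.174 m). The shaker's own circles measured about 0.5 mm from the pan.
- **Upright:** The lid's plate and knob centres agreed to 0.1 mm. The fixed scene camera showed a straight tower and put the lid plate 1 mm from the wrist camera's position.
- **Bystanders:** The jar and the red lid look unmoved in the last overhead picture. The arm covered most of the scoop in that picture. I never went near it, and earlier wrist pictures showed it lying clear of the work.
- **Disagreement along the way:** First estimates of the cup positions (one rough, one taken while the arm was still moving) were up to about 6 mm off in y. I replaced them with measurements at rest before each grasp.

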